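Refit a fuse behind the loose cover of a furnace fuse box

TASK

The furnace fuse box on the bench has one empty fuse way, marked by a red indicator under its cover. Lift the loose cover plate off its two pins and lay it flat on a clear patch of the bench and let go, put the spare fuse fully down into the empty contacts, then gently seat the cover back on both pins, the same way round as before and flush on the rim. Leave the fuse that is already fitted and the other things on the bench where they are.

Things in the scene. Friction and masses are not known exactly. Their poses are not given: they have to be found in the camera images.
- housing: open-topped grey plastic fuse box fixed to the bench, 138 (x) x 94 (y) mm, rim 38 mm high, walls 5 mm, floor 6 mm thick, a 17 mm square post in each inside corner; origin: centre of underside, z up. Two fuse ways at x -25 and x +25 mm, y 0; a fuse lies in its way along y, with 27 mm free to the wall and 32 mm to the other fuse beside it.
- pin_small (a point): foot, at rim height, of the thin steel pin, 8 mm thick, 14 mm high with a tapered tip, on the rim at x -56, y -34 mm of the housing
- pin_large (a point): foot, at rim height, of the thick steel pin, 11 mm thick, 14 mm high with a tapered tip, on the rim at x +56, y +34 mm of the housing
- cover: loose grey cover plate, 138 (x) x 94 (y) x 5 mm, about 0.22 kg, starting seated on the pins with its axes parallel to the housing's. Origin: centre of its underside, z up; seated, it lies 38 mm above the housing's origin. An 11 mm hole at x -56, y -34 mm fits the thin pin, a 14 mm hole at x +56, y +34 mm the thick one.
- handle (a point): middle of the cover's handle bar, 28 mm above the cover's underside: a black bridge handle along the cover's y, 12 mm wide (x), 62 mm long (y), 14 mm high, 16 mm clear above the plate
- hole_large (a point): centre of the cover's 14 mm hole (orange dot beside it), at the underside; seated, it coincides with pin_large
- empty_way: the empty fuse way (either of the two): origin where the spare fuse's origin must come to lie, 10 mm above the bench; y along the fuse. At each end (y 20 to 27.5 mm either way) an open copper fork takes a blade: 9 mm gap along x, flared lips, top 26 mm above the bench. A red indicator lens, 6 mm wide, its top 18 mm above the bench, stands at y -35.5 mm.
- spare_fuse: spare fuse with a green patch on top, lying upright on the bench: white ceramic body 18 (x) x 36 (y) x 22 (z) mm with a steel blade 5 mm thick (x), 12 mm high, at each end, 57 mm long (y) over the blades; origin at the centre of the body's underside, z up; the same either way round; about 60 g
- fitted_fuse: the same kind of fuse with a blue patch, already in the other way: leave it there
- tape_roll: roll of clear tape lying flat, 76 mm across, 24 mm high, loose; origin at the centre of its underside
- usb_stick: blue USB stick, 18 (x) x 50 (y) x 8 mm, loose; origin at the centre of its underside
- stapler: blue stapler, 34 (x) x 128 (y) x 58 mm, loose; origin at the centre of its underside
- calculator: pocket calculator, 120 (x) x 68 (y) x 16 mm, loose; origin at the centre of its underside
- marker_pen: marker pen, 18 (x) x 134 (y) x 18 mm, loose; origin at the centre of its underside
- box_cutter: orange box cutter, 24 (x) x 163 (y) x 18 mm, loose; origin at the centre of its underside
- screwdriver: yellow screwdriver, 27 (x) x 185 (y) x 25 mm, loose; origin at the centre of its underside
Not all that is in view belongs to the job. What is shaped like the spare_fuse but brown or purple is not meant.

How it is judged:
On the way, in this order (a step that is already met when the one before it is completed fails the run):
1. the cover lies flat on the bench, let go (height (world z) of cover below 0.006 m and angle between cover's own z axis and vertical below 0.06 rad and contact force between the fingers and cover below 0.1 N and linear speed of cover below 0.02 m/s), for 0.2 s.
2. the spare fuse is fully down in the empty contacts, let go (horizontal distance between spare_fuse and empty_way below 0.004 m and z of spare_fuse in the frame of empty_way between -0.003 and 0.002 m and angle between the y axis of spare_fuse and the y axis of empty_way, either way round below 0.12 rad and angle between spare_fuse's own z axis and vertical below 0.08 rad and contact force between the fingers and spare_fuse below 0.1 N), for 0.2 s.
At the end, for the whole second after the job is handed in: Spare fuse fully down in the once empty contacts (4 mm sideways, 2 mm in height, upright); fitted fuse within 5 mm of its start; cover at rest on both pins, same way round as at the start, flush on the rim (4 mm sideways, at most 2.5 mm high, level within 0.035 rad) (horizontal distance between spare_fuse and empty_way below 0.004 m and z of spare_fuse in the frame of empty_way between -0.003 and 0.002 m and angle between the y axis of spare_fuse and the y axis of empty_way, either way round below 0.12 rad and angle between spare_fuse's own z axis and vertical below 0.08 rad and horizontal distance between cover and housing below 0.004 m and z of cover in the frame of housing between 0.036 and 0.0405 m and angle between cover's own z axis and vertical below 0.035 rad and horizontal distance between hole_large and pin_large below 0.005 m and distance of fitted_fuse from where it was at the start of the episode below 0.005 m and linear speed of each of cover, spare_fuse below 0.01 m/s); the robot touches nothing.
It fails at once if one of the other things on the bench (tape, USB stick, stapler, calculator, pen, cutter, screwdriver) is moved more than 30 mm (distance of any of tape_roll, usb_stick, stapler, calculator, marker_pen, box_cutter, screwdriver from where it was at the start of the episode above 0.03 m).
It fails at once if the cover strikes or is pressed on the housing with more than 60 N (contact force between cover and housing above 60 N).
It fails at once if the fitted fuse is pulled or knocked more than 10 mm from its place (distance of fitted_fuse from where it was at the start of the episode above 0.01 m).
It also fails if it takes over 72 s, if anything falls off the work surface, if the arm or the gripper's body presses on something with over 40 N, if the wrist force passes 120 N, or if a joint passes its speed limit or range.

ROBOT

A 6-joint arm with a two-finger parallel gripper is mounted at the origin on a cart in front of the work surface, level with it; the furniture and walls round the work are solid. World frame = base frame: x ahead of the robot, y to its left, z up, the work surface at z = 0. Lengths are in m, angles in rad, forces in N, time in s.
With the tool pointing down it reaches from about 0.425 to 0.925 m from the base axis. Payload 12.5 kg.
Tool frame: the origin (TCP) lies at the very end of the fingers, on their centre line; the grasp point (between the pads) lies 19 mm behind it; z points along the fingers, y is the line along which they close (so a half turn about z gives the same grasp; the last joint's range is limited). The gripper opens to 85 mm and grips with 20 to 120 N. Pads are 22 mm wide; open, the fingers measure 114 mm over their backs; the gripper's body (76 mm by 85 mm) begins 54 mm behind the grasp point. The pads swing forward as they close: fully open they stand 13 mm farther back than shut.
Start: joints at [-1.248, 0.491, 1.559, -0, 1.092, -0.106], TCP at [0.26, -0.568, 0.231] pointing down, gripper open.
Joint ranges: [-3.1, 3.1], [-0.84, 2.19], [0.05, 2.79], [-1.13, 4.28], [0.06, 2.93], [-2.69, 2.69]. Speed limits (rad/s): [2.22, 2.22, 2.79, 3.14, 3.14, 3.14].

INTERFACE

Orientations are given as [roll, pitch, yaw] about the fixed x, y, z axes, in that order (R = Rz(yaw) Ry(pitch) Rx(roll)).
In Python, from workcell import robot, optics, order gives the robot as it stands.
- The arm moves only by the tool send_rows, never from a script. Its argument "increments" is a list of rows, each a list of 3 entries, a list of its own where there are three numbers: the opening, from 0 (shut) to 1 (fully open), then the shift along the tool's x, y, z in units of 150 mm (1.0 is 150 mm), then the turn about the tool's z in units of 45 degrees (1.0 is 45 degrees). A call has 1 to 5 rows; each row is the pose to reach, as a shift and turn from the pose commanded when the call began, along the tool's axes at that moment; what a row does not reach only later rows make up. A row lasts 1/10 s, in which the tool goes at most 50 mm and 8.59 degrees, less where a joint would pass 70% of its speed; a pose out of reach is approached as far as the arm can. A call with a number of a shift or a turn outside -1 to 1 is refused whole. A call with a gripper value outside its range is refused whole. The fingers move at their own pace and stop on an object; the grip force is fixed at half the most. Time passes only in rows, so rows that repeat a pose let the fingers close. It gives the time, the measured TCP pose, the force, the opening and the grip force at its end, in the units of the state.
- robot.sense(): the state, without advancing time (a new reading comes with each control period).
- optics.read_camera(name): name is "side" or "top"; returns the picture (420x560x3 uint8, red, green, blue); there is no depth.
- optics.camera_info(name): a dict with "intrinsics" (3x3 intrinsics, pixels), "view" (4x4, takes a point from world to camera coordinates). Camera axes: x right, y down, z forward; pixel columns grow to the right and rows downward; lengths in m; the calibration is good to about 2 mm. A picture is of the moment at which its call begins. camera_info takes no time and is no camera call.
- order.hand_in(): hands the job in; it is judged then, once.
Trained networks look in the newest picture that a camera, given by its name, has taken for a name from the list of things; names that differ only in an ending like _2 or _b are one class to them, and where a whole thing is asked for, a point or a joint stands for the part that bears it (a point fixed in the world has none). Each returns a list of dicts, best first, with "confidence" (0 to 1); they miss things now and then, are a little off and sometimes report something else, mostly with a low value. They report only what shows in the picture. A call takes as long as a camera call. They do not tell look-alikes from the thing itself.
- optics.regions_of(camera, label): "mask" (420x560 bool, what is visible of it).
- optics.spot_point(camera, label): "xyz" ([x, y, z] in m, in world coordinates, good to about 4 mm: a listed point, or the origin of a listed thing).
The state is a dict: "time": time; "qpos": joint angles; "qvel": joint speeds; "joint_torque": joint torques, N m; "tcp_pos": TCP position; "ee_rot": TCP orientation; "force": force on the tool from outside, world axes, zero at the start; "moment": the same for the moment, N m; "width": opening from 0.0 (shut) to 1.0 (fully open); "grasp_force": force on a finger pad.
Only numpy, scipy, OpenCV 4.12 (cv2) and the standard library are available. Lean on these libraries where they do the work, as an engineer would, in place of code of your own. Each camera call takes 0.05 s, during which the arm holds its last target. There are 200 camera calls.

## Working session

There is one attempt and no reset: what is moved stays moved. The work goes in short steps, Python scripts to look and compute and a tool call to move; the robot and the scene stay as the last step left them, time stands still between calls to the robot, and variables do not carry over. Pictures are saved under pics/ and viewed, at most 10 in all, crops included, and the job is handed in when it is done.

Besides the shell and the picture viewer there is one more tool, called after "Call:" as name([rows], argument=value, ...), one row to a line, values as JSON. send_rows: Moves the arm, as the interface text tells. Shifts and turns lie within -1 to 1; 1 stands for 150 mm of shift or 45 degrees of turn. Its arguments: {"type":"object","properties":{"increments":{"type":"array"}},"required":["increments"]}

```bash
mkdir -p pics; cat > h.py <<'E'
import numpy as np, cv2
from workcell import robot, optics, order
def snap(n,f):
    im=optics.read_camera(n); cv2.imwrite(f,im[:,:,::-1]); return im
def cam(n):
    c=optics.camera_info(n); return np.array(c["intrinsics"]),np.array(c["view"])
def px(n,p):
    K,V=cam(n); q=K@(V@np.r_[p,1])[:3]; return q[:2]/q[2]
def onz(n,uv,z):
    K,V=cam(n); R=V[:3,:3]; c=-R.T@V[:3,3]; d=R.T@np.linalg.inv(K)@np.r_[uv,1]; return c+d*(z-c[2])/d[2]
def tri(a,b):
    A=[];B=[]
    for n,uv in (a,b):
        K,V=cam(n);R=V[:3,:3];c=-R.T@V[:3,3];d=R.T@np.linalg.inv(K)@np.r_[uv,1];d/=np.linalg.norm(d)
        P=np.eye(3)-np.outer(d,d);A.append(P);B.append(P@c)
    return np.linalg.lstsq(np.vstack(A),np.hstack(B),rcond=None)[0]
E
python3 - <<'E'
from h import *
np.set_printoptions(precision=4,suppress=True)
a=snap("top","pics/top0.png");b=snap("side","pics/side0.png")
cv2.imwrite("pics/top0b.png",cv2.resize(a[:,:,::-1],(784,588)))
for n in("top","side"):
    K,V=cam(n);print(n,K[0,0],-V[:3,:3].T@V[:3,3],V[2,:3])
    for l in("cover","handle","hole_large","pin_large","housing","spare_fuse"):
        print(l,[(np.round(d["xyz"],4),round(d["confidence"],2)) for d in optics.spot_point(n,l)][:4])
s=robot.sense();print({k:np.round(v,3) for k,v in s.items()})
E
```

```text
top 419.81186823812516 [ 0.3058 -0.0018  1.5527] [ 0.1396  0.0004 -0.9902]
cover [(array([ 0.5591, -0.0376, -0.0019]), 0.66), (array([0.5102, 0.1917, 0.0391]), 0.57)]
handle [(array([0.5117, 0.1873, 0.0685]), 0.76), (array([ 0.5037, -0.4348,  0.0017]), 0.29)]
hole_large [(array([0.5433, 0.2478, 0.0399]), 0.81), (array([ 0.5042, -0.2762,  0.0015]), 0.57)]
pin_large []
housing []
spare_fuse [(array([ 0.5598, -0.0332, -0.0004]), 0.62), (array([0.4545, 0.0412, 0.0012]), 0.6), (array([0.6068, 0.3831, 0.001 ]), 0.6), (array([0.3771, 0.4446, 0.0017]), 0.44)]
side 447.16576183447904 [-0.1429  0.9292  0.7383] [ 0.5041 -0.7034 -0.5011]
cover [(array([0.509 , 0.1887, 0.0405]), 0.73)]
handle [(array([0.5132, 0.1866, 0.0659]), 0.66), (array([0.5077, 0.1897, 0.0407]), 0.3)]
hole_large [(array([0.5413, 0.2469, 0.0353]), 0.6)]
pin_large [(array([0.5369, 0.2421, 0.039 ]), 0.86)]
housing [(array([ 0.5099,  0.1857, -0.0019]), 0.76), (array([0.4503, 0.0392, 0.0013]), 0.52)]
spare_fuse [(array([0.381 , 0.448 , 0.0041]), 0.67), (array([ 0.4501,  0.0394, -0.0003]), 0.6), (array([0.6067, 0.3841, 0.0053]), 0.49)]
{'time': np.float64(0.7), 'qpos': array([-1.248,  0.491,  1.559,  0.   ,  1.092, -0.106]), 'qvel': array([ 0.001, -0.001,  0.001,  0.   ,  0.001,  0.   ]), 'joint_torque': array([ -0.   , -61.813, -26.181,  -0.   ,   0.   ,  -0.   ]), 'tcp_pos': array([ 0.26 , -0.568,  0.231]), 'ee_rot': array([ 3.141, -0.   ,  0.429]), 'force': array([-0.022,  0.466, -0.225]), 'moment': array([0.009, 0.017, 0.014]), 'grasp_force': np.float64(0.0), 'width': np.float64(1.002)}
```

View pics/top0b.png

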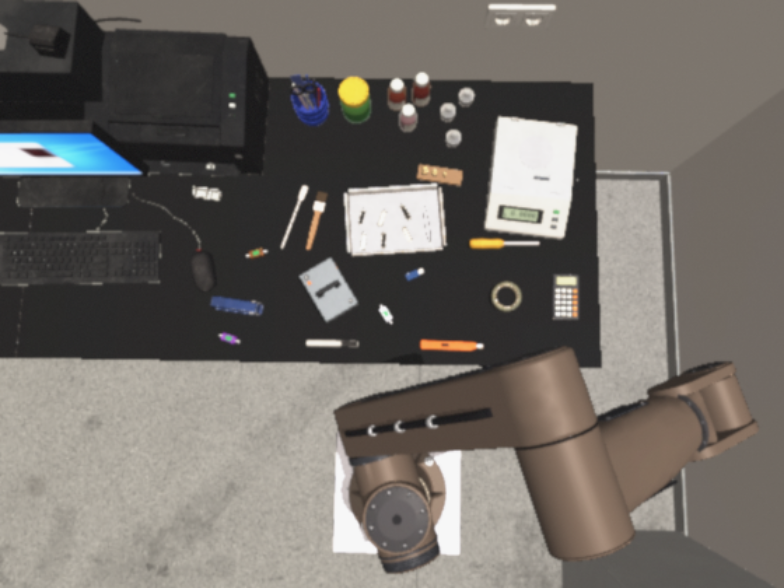

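View pics/side0.png

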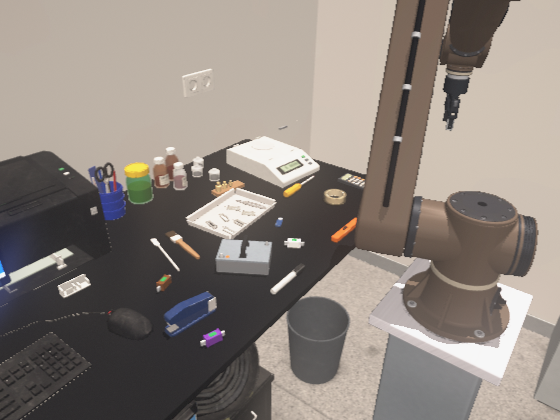

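The top view (784-wide) shows the box and cover at (327,289), the green-patch white fuse at (386,314), and brown and purple look-alikes at (257,253) and (229,338). A clear patch lies near (455,296). The side view agrees: cover at (245,255), fuse at (294,243). Next I'll measure the poses more exactly.

```bash
cat > m.py <<'E'
from h import *
np.set_printoptions(precision=4,suppress=True)
def masks(n,l): return optics.regions_of(n,l)
def rect(n,m,z):
    ys,xs=np.nonzero(m); P=np.array([onz(n,(x,y),z)[:2] for x,y in zip(xs,ys)],np.float32)
    r=cv2.minAreaRect(P*1000); c=cv2.boxPoints(r); 
    e=[c[1]-c[0],c[2]-c[1]]; L=max(e,key=np.linalg.norm); 
    return np.array(r[0])/1000,sorted(map(float,np.round(r[1],1))),np.degrees(np.arctan2(L[1],L[0]))%180,len(xs)
E
python3 - <<'E'
from m import *
for n in("top","side"):
    optics.read_camera(n)
    for l,z in(("cover",.043),("handle",.066),("spare_fuse",.016)):
        for d in masks(n,l)[:4]: print(n,l,round(d["confidence"],2),*rect(n,d["mask"],z))
    for l in ("cover","handle","hole_large","pin_large","pin_small","spare_fuse","housing"):
        print(l,[(np.round(d["xyz"],4),round(d["confidence"],2)) for d in optics.spot_point(n,l)][:4])
for uv in((455,296),(440,322),(470,270),(425,270),(491,296),(455,340)): print(uv,onz("top",np.array(uv)/1.4,0))
a=optics.read_camera("top");c=a[180:240,200:290];cv2.imwrite("pics/c1.png",cv2.resize(c[:,:,::-1],(790,527),interpolation=cv2.INTER_CUBIC))
E
```

```text
top cover 0.7 [0.5087 0.1889] [93.8, 136.1] 33.096058 914
top cover 0.44 [0.4472 0.0355] [21.6, 29.1] 1.3192234 45
top handle 0.6 [0.506  0.1859] [97.8, 144.1] 32.300537 1052
top spare_fuse 0.45 [0.4501 0.0391] [18.1, 42.9] 27.764618 53
top spare_fuse 0.41 [0.378  0.4452] [18.2, 40.6] 91.067535 54
top spare_fuse 0.18 [0.3703 0.1766] [14.5, 131.4] 91.067696 162
cover [(array([0.5117, 0.1904, 0.0385]), 0.83)]
handle [(array([0.5117, 0.1845, 0.0671]), 0.67), (array([ 0.5059, -0.4427,  0.0025]), 0.55)]
hole_large []
pin_large []
pin_small [(array([0.4809, 0.1319, 0.0378]), 0.46)]
spare_fuse [(array([0.4549, 0.0418, 0.0036]), 0.64), (array([0.3803, 0.4468, 0.001 ]), 0.61), (array([0.6118, 0.3868, 0.0002]), 0.55)]
housing []
side cover 0.69 [0.5124 0.1796] [123.5, 137.7] 32.89858 1095
side handle 0.96 [0.4905 0.2052] [120.5, 133.7] 32.391556 1137
side spare_fuse 0.7 [0.5998 0.3911] [31.9, 59.7] 105.032166 170
side spare_fuse 0.52 [0.3753 0.4494] [34.1, 52.0] 74.148254 244
side spare_fuse 0.47 [0.4446 0.0439] [45.6, 54.8] 38.288692 149
cover [(array([0.5098, 0.1899, 0.041 ]), 0.64), (array([0.5405, 0.2454, 0.0386]), 0.47)]
handle [(array([0.5108, 0.1897, 0.0658]), 0.59)]
hole_large [(array([0.54  , 0.2453, 0.0367]), 0.97), (array([ 0.5102, -0.4379, -0.0019]), 0.2)]
pin_large [(array([0.5379, 0.2407, 0.0383]), 0.64)]
pin_small [(array([0.484 , 0.1338, 0.0377]), 0.86)]
spare_fuse [(array([0.3798, 0.4464, 0.0069]), 0.75), (array([0.4522, 0.0382, 0.0004]), 0.73), (array([0.6055, 0.3853, 0.0024]), 0.53)]
housing [(array([0.5114, 0.1898, 0.0012]), 0.84), (array([0.4686, 0.4293, 0.0018]), 0.57)]
(455, 296) [ 0.5017 -0.145   0.    ]
(440, 322) [ 0.4316 -0.1057  0.    ]
(470, 270) [ 0.5726 -0.1848  0.    ]
(425, 270) [ 0.5703 -0.0643  0.    ]
(491, 296) [ 0.5035 -0.2409  0.    ]
(455, 340) [ 0.3849 -0.1457  0.    ]
```

View pics/c1.png

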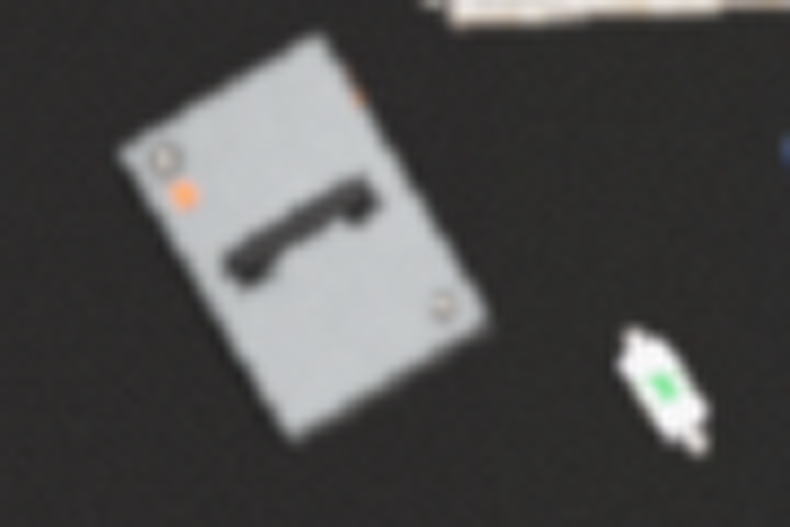

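The crop shows the large hole and pin at (167,160) with the orange dot beside it. The small pin is at (444,305), the handle ends at about (240,262) and (362,190), and the fuse runs from (632,335) to (702,448). I'll combine these into yaw estimates.

```bash
python3 - <<'E'
from m import *
f=lambda u,v,z:onz("top",(200+(u+.5)/790*90-.5,180+(v+.5)/527*60-.5),z)[:2]
ang=lambda d:np.degrees(np.arctan2(d[1],d[0]))
a,b=f(167,160,.05),f(444,305,.05);print("pins",a,b,(a+b)/2,ang(a-b)-31.26,np.linalg.norm(a-b))
a,b=f(240,262,.066),f(362,190,.066);print("handle",(a+b)/2,ang(a-b)-90)
c=[f(u,v,.043) for u,v in((320,32),(118,152),(292,442),(494,322))];print("corner",np.mean(c,0),ang(c[0]-c[3]),ang(c[1]-c[2]),ang(c[1]-c[0])-90,ang(c[2]-c[3])-90,np.linalg.norm(c[0]-c[3]))
a,b=f(632,333,.012),f(702,452,.012);print("fuse",(a+b)/2,f(664,385,.022),ang(a-b),np.linalg.norm(a-b))
im=optics.read_camera("top")[180:240,200:290];im=cv2.resize(im,None,fx=8,fy=8,interpolation=cv2.INTER_CUBIC)
m=(im.min(2)>110).astype(np.uint8)
for k in cv2.findContours(m,0,2)[0]:
    if cv2.contourArea(k)<1500: continue
    z=.043 if cv2.contourArea(k)>50000 else .018
    bp=cv2.boxPoints(cv2.minAreaRect(k));w=[onz("top",(200+(u+.5)/8-.5,180+(v+.5)/8-.5),z)[:2] for u,v in bp]
    print("rect",np.mean(w,0),[(round(float(ang(w[i]-w[i-1])),1),round(float(np.linalg.norm(w[i]-w[i-1]))*1,4) if 0 else round(float(np.linalg.norm(w[i]-w[i-1])),4)) for i in range(4)])
# fuse in side view: colour centroid of green patch, triangulate
C={}
for n in("top","side"):
    I=optics.read_camera(n).astype(int);g=(I[...,1]-np.maximum(I[...,0],I[...,2])>35);q=px(n,[.452,.04,.022])
    ys,xs=np.nonzero(g);k=np.hypot(xs-q[0],ys-q[1])<12;C[n]=(xs[k].mean(),ys[k].mean());print(n,k.sum(),C[n],q)
print("green",tri(("top",C["top"]),("side",C["side"])))
print(px("side",[.5115,.1885,.066]))
E
```

```text
pins [0.538  0.2453] [0.4799 0.1292] [0.509  0.1873] 32.18758041647449 0.12978837957653444
handle [0.5094 0.187 ] 32.11908667064564
corner [0.5083 0.1878] 32.32037351054476 32.74888873913884 32.47240526559179 32.07689614055829 0.14207142309110612
fuse [0.4493 0.0379] [0.4514 0.039 ] 31.618468192952232 0.05810994574334214
rect [0.4495 0.0383] [(33.4, 0.06), (-56.5, 0.0248), (-146.7, 0.0601), (123.3, 0.0247)]
rect [0.5088 0.1884] [(32.7, 0.1428), (-57.3, 0.0987), (-147.8, 0.1435), (122.3, 0.0976)]
rect [0.6096 0.0666] [(1.8, 0.0109), (-88.9, 0.154), (-179.0, 0.0109), (91.1, 0.1539)]
top 5 (np.float64(275.2), np.float64(223.4)) [274.9249 223.2148]
side 10 (np.float64(294.0), np.float64(239.5)) [293.2528 239.1887]
green [0.4509 0.0387 0.0208]
[243.3566 242.1357]
```

```bash
cat > plan.py <<'E'
import sys
from h import *
# args: waypoints "x,y,z,yawdeg" ; prints per waypoint the tool-frame shift /150mm and turn /45deg, chained
def main():
    s=robot.sense(); p=np.array(s["tcp_pos"]); yaw=np.degrees(s["ee_rot"][2])
    print("t %.2f"%s["time"],"pos",np.round(p,4),"rot",np.round(np.degrees(s["ee_rot"]),2),"F",np.round(s["force"],1),"w %.3f g %.1f"%(s["width"],s["grasp_force"]))
    for a in sys.argv[1:]:
        t=np.array(list(map(float,a.split(","))));y=np.radians(yaw)
        R=np.array([[np.cos(y),np.sin(y),0],[np.sin(y),-np.cos(y),0],[0,0,-1]])
        print(a,np.round(R.T@(t[:3]-p)/.15,3),round(-((t[3]-yaw+180)%360-180)/45,3)); p,yaw=t[:3],t[3]
main()
E
python3 plan.py .36,-.42,.22,50 .45,-.25,.22,80 .50,-.07,.20,110 .51,.08,.17,122.3 .5095,.188,.12,122.3 .5095,.188,.05,122.3
```

```text
t 2.00 pos [ 0.2599 -0.5684  0.2313] rot [179.99   0.    24.57] F [1.  0.1 0.7] w 1.000 g 0.0
.36,-.42,.22,50 [ 1.018 -0.622  0.076] -0.565
.45,-.25,.22,80 [ 1.254 -0.269  0.   ] -0.667
.50,-.07,.20,110 [1.24  0.12  0.133] -0.667
.51,.08,.17,122.3 [0.917 0.405 0.2  ] -0.273
.5095,.188,.12,122.3 [0.61  0.382 0.333] -0.0
.5095,.188,.05,122.3 [0.    0.    0.467] -0.0
```

Call:
send_rows([
  [1,[1,-0.6,0.08],-0.8],
  [1,[1,-0.6,0.08],-0.8],
  [1,[1,-0.6,0.08],-0.8],
  [1,[1,-0.6,0.08],-0.8],
])

```text
time: 2.4
tcp_pos: [0.3602, -0.4213, 0.2193]
ee_rot: [-3.141, -0.001, 1.037]
force: [0.3, -0.6, 0.3]
width: 0.998
grasp_force: 0.0
```

```bash
python3 plan.py .43,-.27,.22,90 .48,-.12,.20,115 .50,.02,.17,122.3 .51,.14,.14,122.3
```

```text
t 2.40 pos [ 0.3602 -0.4213  0.2193] rot [-1.7998e+02 -3.0000e-02  5.9390e+01] F [ 0.3 -0.6  0.3] w 0.998 g 0.0
.43,-.27,.22,90 [ 1.105 -0.113 -0.005] -0.68
.48,-.12,.20,115 [1.    0.333 0.133] -0.556
.50,.02,.17,122.3 [0.79  0.515 0.2  ] -0.162
.51,.14,.14,122.3 [0.641 0.484 0.2  ] -0.0
```

Call:
send_rows([
  [1,[1,-0.1,0],-0.68],
  [1,[1,-0.1,0],-0.68],
  [1,[1,-0.1,0],-0.68],
  [1,[1,-0.1,0],-0.68],
])

```text
time: 2.8
tcp_pos: [0.4249, -0.2835, 0.2196]
ee_rot: [3.141, -0.001, 1.573]
force: [-0.4, -0.8, 0.1]
width: 1.001
grasp_force: 0.0
```

```bash
python3 plan.py .48,-.13,.20,115 .50,.01,.17,122.3 .51,.13,.14,122.3 .5095,.188,.12,122.3
```

```text
t 2.80 pos [ 0.4249 -0.2835  0.2196] rot [ 1.7999e+02 -4.0000e-02  9.0140e+01] F [-0.4 -0.8  0.1] w 1.001 g 0.0
.48,-.13,.20,115 [1.022 0.37  0.131] -0.552
.50,.01,.17,122.3 [0.79  0.515 0.2  ] -0.162
.51,.13,.14,122.3 [0.641 0.484 0.2  ] -0.0
.5095,.188,.12,122.3 [0.329 0.204 0.133] -0.0
```

Call:
send_rows([
  [1,[1,0.37,0.13],-0.55],
  [1,[1,0.37,0.13],-0.55],
  [1,[1,0.37,0.13],-0.55],
  [1,[1,0.37,0.13],-0.55],
])

```text
time: 3.2
tcp_pos: [0.4808, -0.1347, 0.1994]
ee_rot: [-3.141, -0.001, 2.002]
force: [-0.1, 0.4, 0.7]
width: 0.996
grasp_force: 0.0
```

Call:
send_rows([
  [0.6,[0.8,0.51,0.2],-0.16],
  [0.6,[0.8,0.51,0.2],-0.16],
  [0.6,[0.8,0.51,0.2],-0.16],
])

```text
time: 3.5
tcp_pos: [0.5006, 0.0038, 0.1696]
ee_rot: [3.141, 0.0, 2.119]
force: [1.1, -0.2, -0.5]
width: 0.604
grasp_force: 0.0
```

Call:
send_rows([
  [0.6,[0.95,0.68,0.25],0],
  [0.6,[0.95,0.68,0.25],0],
  [0.6,[0.95,0.68,0.25],0],
  [0.6,[0.95,0.68,0.25],0],
])

```text
time: 3.9
tcp_pos: [0.5129, 0.1798, 0.1317]
ee_rot: [-3.142, -0.0, 2.121]
force: [1.2, -0.8, -0.0]
width: 0.594
grasp_force: 0.0
```

```bash
python3 plan.py .5095,.188,.09,122.3 .5095,.188,.05,122.3; python3 - <<'E'
from h import *
a=snap("top","pics/t2.png");b=snap("side","pics/s2.png")
A=cv2.resize(a[170:240,195:290,::-1],(400,295));B=cv2.resize(b[190:300,190:310,::-1],(400,367))
o=np.zeros((367,800,3),np.uint8);o[:295,:400]=A;o[:,400:]=B;cv2.imwrite("pics/c2.png",o)
E
```

```text
t 3.90 pos [0.5129 0.1798 0.1317] rot [-180.     -0.    121.51] F [ 1.2 -0.8 -0. ] w 0.594 g 0.0
.5095,.188,.09,122.3 [0.059 0.009 0.278] -0.017
.5095,.188,.05,122.3 [0.    0.    0.267] -0.0
```

View pics/c2.png

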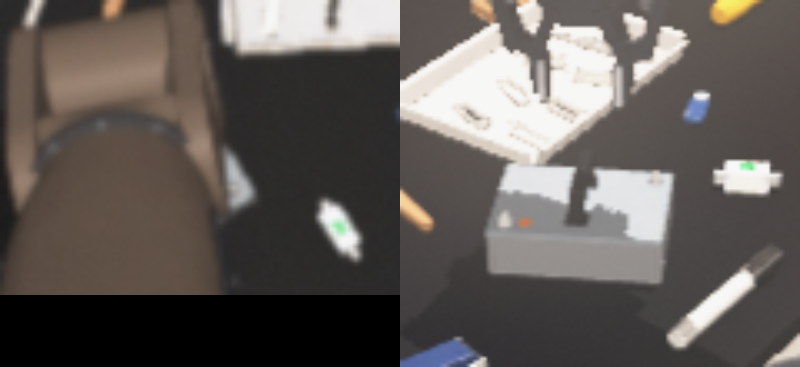

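The side crop shows the open fingers at (543,90) and (620,90), straddling the handle at (580,190). The arm blocks the top view here. Descending to grip.

Call:
send_rows([
  [0.6,[0.06,0.01,0.25],-0.02],
  [0.6,[0.06,0.01,0.25],-0.02],
  [0.6,[0.06,0.01,0.4],-0.02],
  [0.6,[0.06,0.01,0.54],-0.02],
  [0.6,[0.06,0.01,0.54],-0.02],
])

```text
time: 4.5
tcp_pos: [0.5092, 0.1844, 0.0505]
ee_rot: [-3.139, -0.001, 2.134]
force: [-0.6, 0.8, -0.5]
width: 0.604
grasp_force: 0.0
```

Call:
send_rows([
  [0,[0,0,0],0],
  [0,[0,0,0],0],
  [0,[0,0,0],0],
  [0,[0,0,0],0],
  [0,[0,0,0],0],
])

```text
time: 5.0
tcp_pos: [0.5104, 0.1856, 0.0528]
ee_rot: [3.139, 0.001, 2.136]
force: [0.7, -2.2, 7.5]
width: 0.124
grasp_force: 59.1
```

Call:
send_rows([
  [0,[0,0,-0.07],0],
  [0,[0,0,-0.14],0],
  [0,[0,0,-0.25],0],
  [0,[0,0,-0.45],0],
  [0,[0,0,-0.6],0],
])

```text
time: 5.5
tcp_pos: [0.5094, 0.1857, 0.1436]
ee_rot: [3.141, 0.0, 2.136]
force: [-0.0, 0.2, -1.0]
width: 0.125
grasp_force: 59.2
```

```bash
python3 plan.py .503,.03,.145,105 .503,-.13,.13,90 .503,-.145,.06,90 .503,-.145,.02,90; python3 - <<'E'
from h import *
b=snap("side","pics/s3.png");cv2.imwrite("pics/c3.png",cv2.resize(b[150:310,160:340,::-1],(675,600)))
E
```

```text
t 5.50 pos [0.5094 0.1857 0.1436] rot [1.7997e+02 2.0000e-02 1.2241e+02] F [-0.   0.2 -1. ] w 0.125 g 59.2
.503,.03,.145,105 [-0.854 -0.592 -0.009] 0.387
.503,-.13,.13,90 [-1.03  -0.276  0.1  ] 0.333
.503,-.145,.06,90 [-0.1    0.     0.467] -0.0
.503,-.145,.02,90 [0.    0.    0.267] -0.0
```

View pics/c3.png

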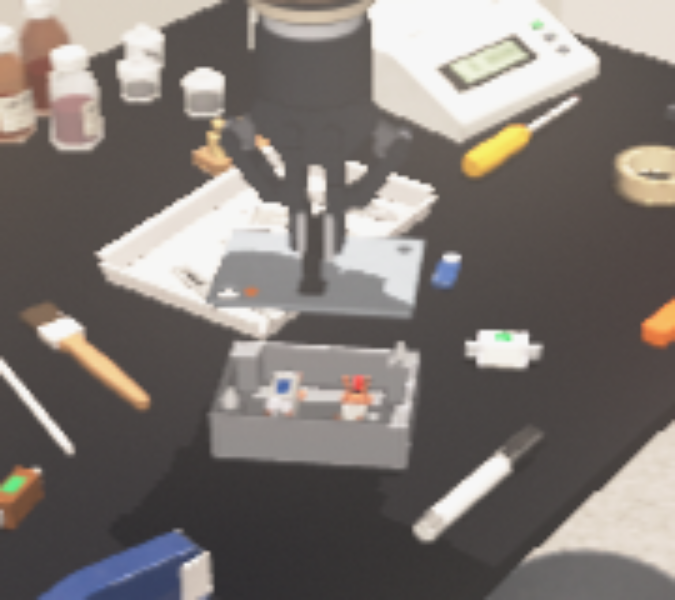

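The cover is lifted level at (315,270). In the box the blue fuse sits at (285,385), and the empty way with the red lens is at (357,385), on the thin-pin side. Carrying the cover to the clear patch.

Call:
send_rows([
  [0,[-0.43,-0.3,0],0.2],
  [0,[-0.85,-0.59,0],0.39],
  [0,[-0.85,-0.59,0],0.39],
  [0,[-0.85,-0.59,0],0.39],
  [0,[-0.85,-0.59,0],0.39],
])

```text
time: 6.05
tcp_pos: [0.503, 0.0295, 0.1417]
ee_rot: [3.141, 0.0, 1.827]
force: [1.1, 0.7, -1.2]
width: 0.125
grasp_force: 59.2
```

Call:
send_rows([
  [0,[-1,-0.28,0.1],0.33],
  [0,[-1,-0.28,0.1],0.33],
  [0,[-1,-0.28,0.1],0.33],
  [0,[-1,-0.28,0.1],0.33],
  [0,[-1,-0.28,0.1],0.33],
])

```text
time: 6.55
tcp_pos: [0.5011, -0.1251, 0.1262]
ee_rot: [-3.141, -0.0, 1.57]
force: [0.5, -0.4, -2.2]
width: 0.119
grasp_force: 59.1
```

```bash
python3 plan.py .503,-.145,.03,90 .503,-.145,.0165,90 .503,-.145,.014,90
```

```text
t 6.55 pos [ 0.5011 -0.1251  0.1262] rot [-1.7998e+02 -1.0000e-02  8.9940e+01] F [ 0.5 -0.4 -2.2] w 0.119 g 59.1
.503,-.145,.03,90 [-0.133  0.013  0.641] -0.001
.503,-.145,.0165,90 [0.   0.   0.09] -0.0
.503,-.145,.014,90 [0.    0.    0.017] -0.0
```

Call:
send_rows([
  [0,[-0.13,0.01,0.25],0],
  [0,[-0.13,0.01,0.5],0],
  [0,[-0.13,0.01,0.62],0],
  [0,[-0.13,0.01,0.68],0],
  [0,[-0.13,0.01,0.7],0],
])

```text
time: 7.05
tcp_pos: [0.5027, -0.143, 0.0209]
ee_rot: [-3.141, -0.0, 1.573]
force: [-0.1, -0.5, -1.7]
width: 0.126
grasp_force: 59.1
```

Call:
send_rows([
  [0,[0,0,0.02],0],
  [0,[0,0,0.04],0],
  [0,[0,0,0.04],0],
])

```text
time: 7.35
tcp_pos: [0.5027, -0.1445, 0.0158]
ee_rot: [3.141, 0.0, 1.571]
force: [0.4, 1.0, -2.1]
width: 0.125
grasp_force: 59.1
```

Call:
send_rows([
  [0,[0,0,0.01],0],
  [0,[0,0,0.015],0],
  [0,[0,0,0.015],0],
])

```text
time: 7.65
tcp_pos: [0.5028, -0.1447, 0.0148]
ee_rot: [3.14, 0.001, 1.571]
force: [-4.3, 3.2, 18.4]
width: 0.123
grasp_force: 62.1
```

Call:
send_rows([
  [0.5,[0,0,0],0],
  [0.5,[0,0,0],0],
  [0.5,[0,0,0],0],
  [0.5,[0,0,0],0],
])

```text
time: 8.05
tcp_pos: [0.5025, -0.1447, 0.013]
ee_rot: [3.142, 0.0, 1.571]
force: [0.5, -0.1, 0.4]
width: 0.498
grasp_force: 0.0
```

Call:
send_rows([
  [0.5,[0,0,-0.1],0],
  [0.5,[0,0,-0.3],0],
  [0.5,[0,0,-0.6],0],
  [0.5,[0,0,-0.8],0],
  [0.5,[0,0,-0.8],0],
])

```text
time: 8.55
tcp_pos: [0.5038, -0.1452, 0.1366]
ee_rot: [3.136, 0.003, 1.571]
force: [1.0, -0.3, -1.6]
width: 0.499
grasp_force: 0.0
```

```bash
python3 plan.py .47,-.03,.13,55 .4505,.0385,.09,32.5 .4505,.0385,.006,32.5 
```

```text
t 8.55 pos [ 0.5038 -0.1452  0.1366] rot [1.7967e+02 1.5000e-01 9.0000e+01] F [ 1.  -0.3 -1.6] w 0.499 g 0.0
.47,-.03,.13,55 [ 0.768 -0.226  0.044] 0.778
.4505,.0385,.09,32.5 [ 0.3   -0.368  0.267] 0.5
.4505,.0385,.006,32.5 [0.   0.   0.56] -0.0
```

```bash
python3 - <<'E'
from m import *
a=snap("top","pics/t4.png");b=snap("side","pics/s4.png")
A=cv2.resize(a[160:250,195:330,::-1],(800,533));cv2.imwrite("pics/c4.png",A)
for n in("top","side"):
    for l in ("cover","handle","empty_way","fitted_fuse","pin_large","pin_small","spare_fuse","housing"):
        print(n,l,[(np.round(d["xyz"],4),round(d["confidence"],2)) for d in optics.spot_point(n,l)][:4])
E
```

```text
top cover [(array([ 0.5618, -0.0368, -0.0013]), 0.31)]
top handle [(array([0.5157, 0.1876, 0.0029]), 0.17)]
top empty_way []
top fitted_fuse [(array([0.5309, 0.2013, 0.0099]), 0.47)]
top pin_large [(array([0.5418, 0.2469, 0.0368]), 0.67)]
top pin_small [(array([0.4807, 0.1334, 0.038 ]), 0.67)]
top spare_fuse [(array([0.607 , 0.3846, 0.0003]), 0.55), (array([ 0.5036, -0.4362,  0.0008]), 0.55), (array([0.455 , 0.0397, 0.0026]), 0.43), (array([0.3803, 0.4447, 0.0015]), 0.41)]
top housing [(array([0.5105, 0.187 , 0.0017]), 0.8)]
side cover [(array([ 0.5016, -0.1431,  0.0019]), 0.8)]
side handle [(array([ 0.5044, -0.1428,  0.0261]), 0.86)]
side empty_way []
side fitted_fuse [(array([0.5327, 0.2038, 0.01  ]), 0.49)]
side pin_large [(array([0.5373, 0.2392, 0.038 ]), 0.94)]
side pin_small [(array([0.4823, 0.1357, 0.0401]), 0.71)]
side spare_fuse [(array([0.3798, 0.4445, 0.0052]), 0.64), (array([0.6094, 0.386 , 0.0069]), 0.62), (array([ 0.3722, -0.1343,  0.0005]), 0.58), (array([ 0.4493,  0.0397, -0.0007]), 0.43)]
side housing [(array([ 0.5084,  0.1884, -0.0035]), 0.71)]
```

View pics/c4.png

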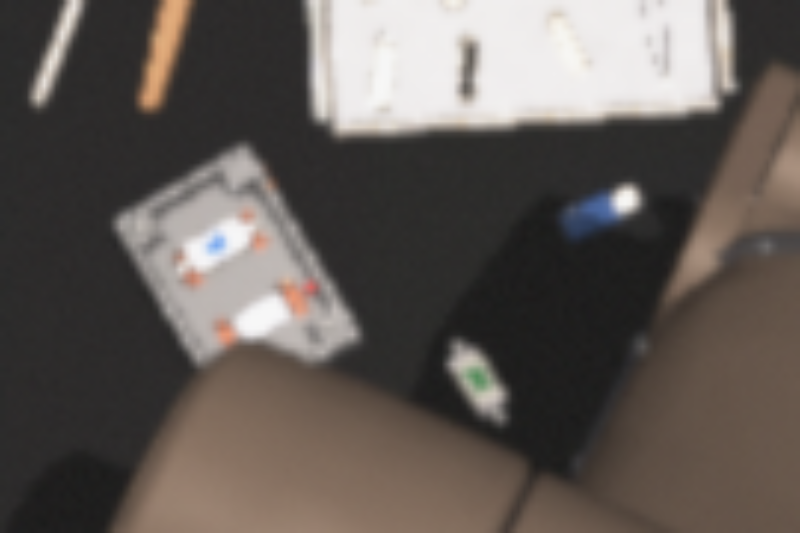

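Top crop: blue patch at (217,243), empty forks at (228,330) and (295,300), red lens at (312,288), spare fuse at (478,378). The USB stick is untouched. Working out the way's position.

```bash
python3 - <<'E'
from m import *
I=optics.read_camera("top").astype(int);J=optics.read_camera("side").astype(int)
def cen(n,I,f,p,r):
    q=px(n,p);w=np.clip(f(I),0,None).astype(float);ys,xs=np.mgrid[:420,:560];w[np.hypot(xs-q[0],ys-q[1])>r]=0;w[w<25]=0
    return (w*xs).sum()/w.sum(),(w*ys).sum()/w.sum(),(w>0).sum()
blue=lambda I:I[...,2]-I[...,0]; grn=lambda I:I[...,1]-np.maximum(I[...,0],I[...,2]); red=lambda I:I[...,0]-I[...,1]-40
red2=lambda I:I[...,0]-I[...,1]-90
R=lambda x,y,c=np.array([.5095,.188]),a=np.radians(32.3):c+[x*np.cos(a)-y*np.sin(a),x*np.sin(a)+y*np.cos(a)]
for nm,f,p,r in(("blue",blue,[*R(.025,0),.032],8),("green",grn,[.4505,.0385,.022],8),("red",red2,[*R(-.025,-.0355),.018],6)):
    a=cen("top",I,f,p,r);b=cen("side",J,f,p,r)
    print(nm,"expected",np.array(p),"top@z",onz("top",a[:2],p[2])[:2],a[2],"side@z",onz("side",b[:2],p[2])[:2],b[2],"tri",tri(("top",a[:2]),("side",b[:2])))
f=lambda u,v,z:onz("top",(195+(u+.5)/800*135-.5,160+(v+.5)/533*90-.5),z)[:2]
for t in((217,243,.032),(228,330,.024),(293,300,.024),(478,378,.022)):print(t,f(*t))
a,b=f(456,345,.012),f(500,418,.012);print("fuse",(a+b)/2,np.degrees(np.arctan2(*(a-b)[::-1])))
E
```

```text
blue expected [0.5306 0.2014 0.032 ] top@z [0.5305 0.2021] 11 side@z [0.5294 0.2034] 9 tri [0.5306 0.2022 0.0308]
green expected [0.4505 0.0385 0.022 ] top@z [0.4512 0.0392] 9 side@z [0.4494 0.0401] 10 tri [0.4508 0.039  0.0209]
 ** On entry to DLASCL parameter number  4 had an illegal value
 ** On entry to DLASCL parameter number  4 had an illegal value<stdin>:5: RuntimeWarning: invalid value encountered in scalar divide
Traceback (most recent call last):
  File "h.py", line 16, in tri
    return np.linalg.lstsq(np.vstack(A),np.hstack(B),rcond=None)[0]
           ~~~~~~~~~~~~~~~^^^^^^^^^^^^^^^^^^^^^^^^^^^^^^^^^^^^^^
numpy.linalg.LinAlgError: SVD did not converge in Linear Least Squares
```

Call:
send_rows([
  [0.5,[0.77,-0.22,0.04],0.78],
  [0.5,[0.77,-0.22,0.04],0.78],
  [0.5,[0.77,-0.22,0.04],0.78],
  [0.5,[0.77,-0.22,0.04],0.78],
  [0.5,[0.77,-0.22,0.04],0.78],
])

```text
time: 10.05
tcp_pos: [0.4695, -0.0285, 0.1272]
ee_rot: [3.141, -0.0, 0.956]
force: [-0.1, -1.0, 0.1]
width: 0.499
grasp_force: 0.0
```

Call:
send_rows([
  [0.5,[0.3,-0.37,0.3],0.5],
  [0.5,[0.3,-0.37,0.3],0.5],
  [0.5,[0.3,-0.37,0.3],0.5],
  [0.5,[0.3,-0.37,0.3],0.5],
  [0.5,[0.3,-0.37,0.3],0.5],
])

```text
time: 10.55
tcp_pos: [0.4505, 0.0391, 0.0822]
ee_rot: [3.141, -0.001, 0.57]
force: [0.1, -0.9, -0.5]
width: 0.5
grasp_force: 0.0
```

```bash
python3 plan.py .4508,.039,.045,32.5 .4508,.039,.004,32.5 
```

```text
t 10.55 pos [0.4505 0.0391 0.0822] rot [ 1.7997e+02 -3.0000e-02  3.2640e+01] F [ 0.1 -0.9 -0.5] w 0.500 g 0.0
.4508,.039,.045,32.5 [0.001 0.001 0.248] 0.003
.4508,.039,.004,32.5 [0.    0.    0.273] -0.0
```

Call:
send_rows([
  [0.5,[0,0,0.2],0],
  [0.5,[0,0,0.35],0],
  [0.5,[0,0,0.45],0],
  [0.5,[0,0,0.52],0],
  [0.5,[0,0,0.52],0],
])

```text
time: 11.05
tcp_pos: [0.4499, 0.039, 0.0033]
ee_rot: [-3.141, 0.001, 0.567]
force: [-0.7, 0.0, 0.6]
width: 0.497
grasp_force: 0.0
```

Call:
send_rows([
  [0.1,[0,0,0],0],
  [0.1,[0,0,0],0],
  [0.1,[0,0,0],0],
  [0.1,[0,0,0],0],
  [0.1,[0,0,0],0],
])

```text
time: 11.55
tcp_pos: [0.4504, 0.0394, 0.0049]
ee_rot: [3.14, -0.001, 0.566]
force: [-0.8, -2.1, 8.5]
width: 0.194
grasp_force: 59.4
```

Call:
send_rows([
  [0.1,[0,0,-0.1],0],
  [0.1,[0,0,-0.3],0],
  [0.1,[0,0,-0.55],0],
  [0.1,[0,0,-0.7],0],
  [0.1,[0,0,-0.7],0],
])

```text
time: 12.05
tcp_pos: [0.4511, 0.0396, 0.1119]
ee_rot: [3.138, -0.005, 0.566]
force: [0.5, -0.8, -1.4]
width: 0.193
grasp_force: 58.7
```

```bash
python3 plan.py .48,.11,.11,75 .4878,.1752,.09,122.3 .4878,.1752,.045,122.3 .4878,.1752,.0149,122.3
```

```text
t 12.05 pos [0.4511 0.0396 0.1119] rot [179.8   -0.27  32.42] F [ 0.5 -0.8 -1.4] w 0.193 g 58.7
.48,.11,.11,75 [ 0.414 -0.293  0.013] -0.946
.4878,.1752,.09,122.3 [ 0.433 -0.062  0.133] -1.051
.4878,.1752,.045,122.3 [0.  0.  0.3] -0.0
.4878,.1752,.0149,122.3 [0.    0.    0.201] -0.0
```

Call:
send_rows([
  [0.1,[0.1,-0.07,0],-0.2],
  [0.1,[0.41,-0.29,0],-0.95],
  [0.1,[0.41,-0.29,0],-0.95],
  [0.1,[0.41,-0.29,0],-0.95],
  [0.1,[0.41,-0.29,0],-0.95],
])

```text
time: 12.55
tcp_pos: [0.4782, 0.1098, 0.1081]
ee_rot: [-3.141, 0.0, 1.319]
force: [-0.4, 0.1, -1.3]
width: 0.193
grasp_force: 58.7
```

Call:
send_rows([
  [0.1,[0.43,-0.06,0.1],-1],
  [0.1,[0.43,-0.06,0.1],-1],
  [0.1,[0.43,-0.06,0.1],-1],
  [0.1,[0.43,-0.06,0.1],-1],
  [0.1,[0.43,-0.06,0.1],-1],
])

```text
time: 13.05
tcp_pos: [0.4859, 0.1741, 0.093]
ee_rot: [-3.14, -0.0, 2.068]
force: [-0.0, 0.3, -0.2]
width: 0.195
grasp_force: 58.7
```

```bash
python3 plan.py .4878,.1752,.09,122.3
```

```text
t 13.05 pos [0.4859 0.1741 0.093 ] rot [-1.7993e+02 -2.0000e-02  1.1851e+02] F [-0.   0.3 -0.2] w 0.195 g 58.7
.4878,.1752,.09,122.3 [0.001 0.014 0.02 ] -0.084
```

Call:
send_rows([
  [0.1,[0,0.014,0.02],-0.084],
  [0.1,[0,0.014,0.14],-0.084],
  [0.1,[0,0.014,0.2],-0.084],
  [0.1,[0,0.014,0.2],-0.084],
])

```text
time: 13.45
tcp_pos: [0.4874, 0.1747, 0.0625]
ee_rot: [-3.139, -0.001, 2.127]
force: [0.5, -0.6, -0.5]
width: 0.188
grasp_force: 58.7
```

```bash
python3 plan.py .4878,.1752,.045,122.3; python3 - <<'E'
from h import *
P=[]
for i in range(3):
    b=optics.read_camera("side");s=robot.sense();P.append(np.r_[s["tcp_pos"],np.degrees(s["ee_rot"][2])])
print(np.round(P,4))
cv2.imwrite("pics/c5.png",cv2.resize(b[215:285,205:290,::-1],(728,600),interpolation=cv2.INTER_CUBIC))
E
python3 plan.py .4878,.1752,.045,122.3
```

```text
t 13.45 pos [0.4874 0.1747 0.0625] rot [-1.7984e+02 -5.0000e-02  1.2189e+02] F [ 0.5 -0.6 -0.5] w 0.188 g 58.7
.4878,.1752,.045,122.3 [0.002 0.004 0.116] -0.009
[[4.878000e-01 1.748000e-01 6.320000e-02 1.218857e+02]
 [4.882000e-01 1.748000e-01 6.380000e-02 1.218875e+02]
 [4.884000e-01 1.749000e-01 6.420000e-02 1.218933e+02]]
t 13.60 pos [0.4884 0.1749 0.0642] rot [-1.8000e+02  1.0000e-02  1.2189e+02] F [-0.1 -0.7 -1. ] w 0.193 g 58.7
.4878,.1752,.045,122.3 [ 0.004 -0.002  0.128] -0.009
```

View pics/c5.png

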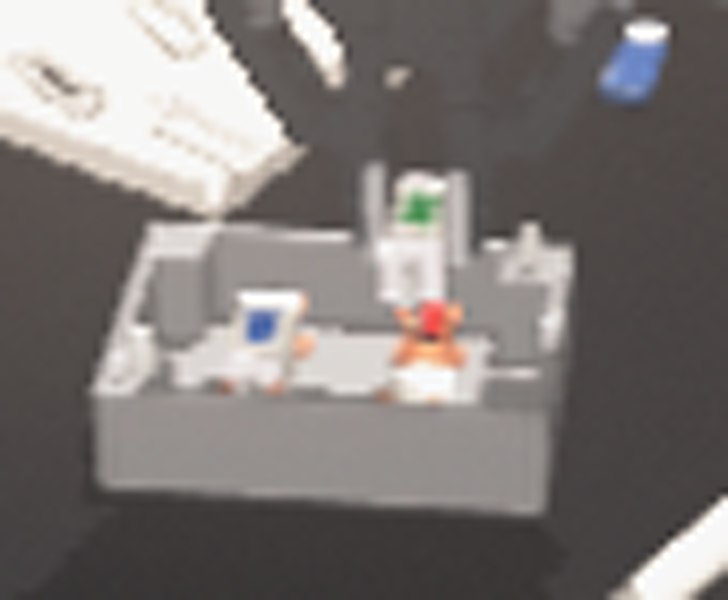

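The side crop shows the spare fuse in the fingers at (415,225), above the empty forks at (430,335) with the red lens at (433,320). Blue fuse is at (260,325). I'll check the fuse's place in the hand against the pixels.

```bash
python3 - <<'E'
from m import *
J=optics.read_camera("side").astype(int);s=robot.sense();t=np.array(s["tcp_pos"]);print(t)
def cen(f,q,r):
    w=np.clip(f,0,None).astype(float);ys,xs=np.mgrid[:420,:560];w[np.hypot(xs-q[0],ys-q[1])>r]=0;w[w<20]=0
    return (w*xs).sum()/w.sum(),(w*ys).sum()/w.sum(),(w>0).sum()
g=cen(J[...,1]-np.maximum(J[...,0],J[...,2]),(254,239),7);b=cen(J[...,2]-J[...,0],(235.4,252.9),7)
print(g,b)
G=onz("side",g[:2],t[2]-.0049+.022);B=onz("side",b[:2],.032)
a=np.radians(32.3);ex=np.array([np.cos(a),np.sin(a)]);ey=np.array([-ex[1],ex[0]])
print("green",G,"blue",B,"in housing axes: green-blue",(G-B)[:2]@ex,(G-B)[:2]@ey,"green-tcp",(G[:2]-t[:2])@ex,(G[:2]-t[:2])@ey)
E
```

```text
[0.4884 0.1749 0.0643]
(np.float64(253.56218057921635), np.float64(238.88074957410564), np.int64(14)) (np.float64(234.96343001261033), np.float64(252.60655737704917), np.int64(12))
green [0.4854 0.1774 0.0814] blue [0.5297 0.2029 0.032 ] in housing axes: green-blue -0.05108731996353598 0.002143650002297881 green-tcp -0.0012489353584896592 0.003783155588427762
```

Call:
send_rows([
  [0.1,[-0.005,0.003,0.05],-0.01],
  [0.1,[-0.005,0.003,0.12],-0.01],
  [0.1,[-0.005,0.003,0.17],-0.01],
  [0.1,[-0.005,0.003,0.2],-0.01],
  [0.1,[-0.005,0.003,0.2],-0.01],
])

```text
time: 14.15
tcp_pos: [0.4887, 0.1744, 0.0331]
ee_rot: [-3.14, -0.0, 2.135]
force: [0.3, -0.4, -0.6]
width: 0.198
grasp_force: 58.7
```

Call:
send_rows([
  [0.1,[0,0,0.02],0],
  [0.1,[0,0,0.04],0],
  [0.1,[0,0,0.06],0],
  [0.1,[0,0,0.06],0],
])

```text
time: 14.55
tcp_pos: [0.4889, 0.1745, 0.0247]
ee_rot: [-3.141, -0.0, 2.135]
force: [-0.5, 0.7, -0.7]
width: 0.193
grasp_force: 58.7
```

Call:
send_rows([
  [0.1,[0,0,0.02],0],
  [0.1,[0,0,0.04],0],
  [0.1,[0,0,0.05],0],
  [0.1,[0,0,0.05],0],
])

```text
time: 14.95
tcp_pos: [0.4889, 0.1745, 0.0173]
ee_rot: [-3.141, -0.0, 2.135]
force: [0.2, -0.4, -0.4]
width: 0.192
grasp_force: 58.7
```

Call:
send_rows([
  [0.1,[0,0,0.01],0],
  [0.1,[0,0,0.018],0],
  [0.1,[0,0,0.022],0],
  [0.1,[0,0,0.022],0],
])

```text
time: 15.35
tcp_pos: [0.4891, 0.1745, 0.0149]
ee_rot: [3.141, 0.0, 2.135]
force: [-2.5, -1.6, 11.0]
width: 0.192
grasp_force: 60.3
```

The fuse met resistance at the expected seated height, so I'm letting go.

Call:
send_rows([
  [0.36,[0,0,0],0],
  [0.36,[0,0,0],0],
  [0.36,[0,0,0],0],
  [0.36,[0,0,0],0],
])

```text
time: 15.75
tcp_pos: [0.489, 0.1745, 0.0141]
ee_rot: [-3.141, 0.0, 2.135]
force: [-0.6, 0.7, 0.0]
width: 0.357
grasp_force: 0.0
```

Call:
send_rows([
  [0.36,[0,0,-0.1],0],
  [0.36,[0,0,-0.3],0],
  [0.36,[0,0,-0.6],0],
  [0.36,[0,0,-0.8],0],
  [0.36,[0,0,-0.8],0],
])

```text
time: 16.25
tcp_pos: [0.4905, 0.1749, 0.1378]
ee_rot: [3.136, 0.002, 2.136]
force: [0.2, -0.0, -0.2]
width: 0.359
grasp_force: 0.0
```

```bash
python3 plan.py .50,.03,.14,105 .5028,-.1,.13,90 .5028,-.1447,.08,90 .5028,-.1447,.015,90
```

```text
t 16.25 pos [0.4905 0.1749 0.1378] rot [1.7966e+02 1.3000e-01 1.2236e+02] F [ 0.2 -0.  -0.2] w 0.359 g 0.0
.50,.03,.14,105 [-0.85  -0.463 -0.015] 0.386
.5028,-.1,.13,90 [-0.842 -0.206  0.067] 0.333
.5028,-.1447,.08,90 [-0.298  0.     0.333] -0.0
.5028,-.1447,.015,90 [0.    0.    0.433] -0.0
```

Call:
send_rows([
  [0.5,[-0.85,-0.46,0],0.39],
  [0.5,[-0.85,-0.46,0],0.39],
  [0.5,[-0.85,-0.46,0],0.39],
  [0.5,[-0.85,-0.46,0],0.39],
])

```text
time: 16.65
tcp_pos: [0.4991, 0.0258, 0.1334]
ee_rot: [-3.141, 0.0, 1.824]
force: [0.7, 0.2, 0.2]
width: 0.5
grasp_force: 0.0
```

Call:
send_rows([
  [0.5,[-0.84,-0.21,0.07],0.33],
  [0.5,[-0.84,-0.21,0.07],0.33],
  [0.5,[-0.84,-0.21,0.07],0.33],
  [0.5,[-0.84,-0.21,0.07],0.33],
])

```text
time: 17.05
tcp_pos: [0.5006, -0.1026, 0.1227]
ee_rot: [-3.141, 0.0, 1.567]
force: [0.3, 0.1, -0.2]
width: 0.498
grasp_force: 0.0
```

```bash
python3 - <<'E'
from m import *
a=snap("top","pics/t6.png");b=snap("side","pics/s6.png")
o=np.zeros((400,800,3),np.uint8);o[:,:400]=cv2.resize(a[180:225,210:255,::-1],(400,400),interpolation=cv2.INTER_CUBIC);o[:,400:]=cv2.resize(b[225:285,210:270,::-1],(400,400),interpolation=cv2.INTER_CUBIC);cv2.imwrite("pics/c6.png",o)
for n,I in(("top",a.astype(int)),("side",b.astype(int))):
    for nm,f,p in(("blue",I[...,2]-I[...,0],[.5306,.2022,.032]),("green",I[...,1]-np.maximum(I[...,0],I[...,2]),[.4883,.1755,.032])):
        q=px(n,p);w=np.clip(f,0,None).astype(float);ys,xs=np.mgrid[:420,:560];w[np.hypot(xs-q[0],ys-q[1])>7]=0;w[w<20]=0
        print(n,nm,(w>0).sum(),onz(n,((w*xs).sum()/w.sum(),(w*ys).sum()/w.sum()),.032))
print([(np.round(d["xyz"],4),d["confidence"]) for d in optics.spot_point("side","handle")][:2])
E
python3 plan.py .5028,-.1447,.08,90 .5028,-.1447,.014,90
```

```text
top blue 12 [0.5305 0.2023 0.032 ]
top green 10 [0.4877 0.1758 0.032 ]
side blue 10 [0.5295 0.2033 0.032 ]
side green 8 [0.4863 0.1773 0.032 ]
[(array([ 0.5049, -0.1437,  0.0264]), 0.65)]
t 17.20 pos [ 0.5004 -0.0992  0.1232] rot [-1.7994e+02 -2.0000e-02  8.9960e+01] F [-0.4 -1.1  0.1] w 0.498 g 0.0
.5028,-.1447,.08,90 [-0.303  0.016  0.288] -0.001
.5028,-.1447,.014,90 [0.   0.   0.44] -0.0
```

View pics/c6.png

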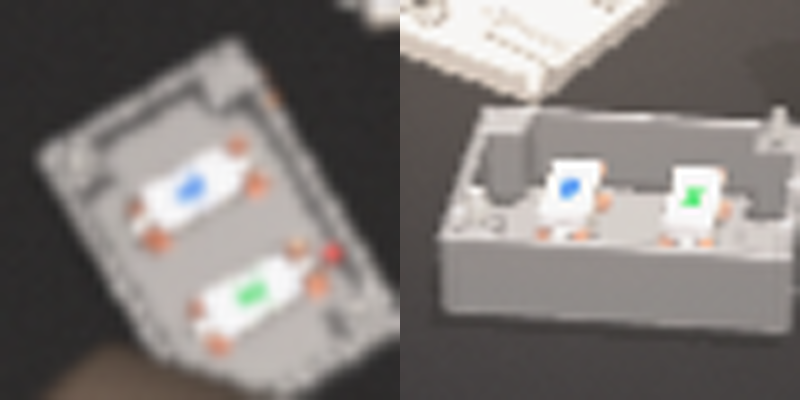

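Both views show the green fuse in the forks, level with and parallel to the blue one: top (252,293) against (190,187). The green–blue offset is −50.3 mm along x and 0.4 mm along y, so the fuse is seated. Now for the cover.

Call:
send_rows([
  [0.5,[-0.3,0.015,0.15],0],
  [0.5,[-0.3,0.015,0.3],0],
  [0.5,[-0.3,0.015,0.3],0],
  [0.5,[-0.3,0.015,0.3],0],
])

```text
time: 17.6
tcp_pos: [0.5028, -0.1437, 0.0789]
ee_rot: [-3.141, -0.0, 1.571]
force: [0.2, 0.3, 0.7]
width: 0.498
grasp_force: 0.0
```

```bash
python3 plan.py .5026,-.1447,.013,90
```

```text
t 17.60 pos [ 0.5028 -0.1437  0.0789] rot [-1.7994e+02 -3.0000e-02  9.0030e+01] F [0.2 0.3 0.7] w 0.498 g 0.0
.5026,-.1447,.013,90 [-0.007 -0.002  0.439] 0.001
```

Call:
send_rows([
  [0.5,[0,0,0.2],0],
  [0.5,[-0.004,0,0.36],0],
  [0.5,[-0.004,0,0.43],0],
  [0.5,[-0.004,0,0.43],0],
  [0.5,[-0.004,0,0.43],0],
])

```text
time: 18.1
tcp_pos: [0.5034, -0.1453, 0.0153]
ee_rot: [3.141, 0.0, 1.571]
force: [0.1, -0.4, 0.6]
width: 0.499
grasp_force: 0.0
```

Call:
send_rows([
  [0,[0,0,0],0],
  [0,[0,0,0],0],
  [0,[0,0,0],0],
  [0,[0,0,0],0],
  [0,[0,0,0],0],
])

```text
time: 18.6
tcp_pos: [0.5033, -0.1457, 0.0153]
ee_rot: [3.14, 0.001, 1.57]
force: [-1.6, 2.0, 8.2]
width: 0.126
grasp_force: 59.2
```

Call:
send_rows([
  [0,[0,0,-0.1],0],
  [0,[0,0,-0.3],0],
  [0,[0,0,-0.55],0],
  [0,[0,0,-0.8],0],
  [0,[0,0,-0.85],0],
])

```text
time: 19.1
tcp_pos: [0.504, -0.1461, 0.1457]
ee_rot: [3.136, 0.002, 1.57]
force: [0.6, 0.8, -2.1]
width: 0.13
grasp_force: 59.1
```

```bash
python3 plan.py .503,0,.145,105 .508,.14,.14,122.4 .5104,.1849,.11,122.4
```

```text
t 19.10 pos [ 0.504  -0.1461  0.1457] rot [1.7968e+02 1.4000e-01 8.9940e+01] F [ 0.6  0.8 -2.1] w 0.130 g 59.1
.503,0,.145,105 [ 0.974 -0.008  0.005] -0.335
.508,.14,.14,122.4 [0.893 0.274 0.033] -0.387
.5104,.1849,.11,122.4 [0.244 0.174 0.2  ] -0.0
```

Call:
send_rows([
  [0,[0.3,0,0],-0.1],
  [0,[0.6,0,0],-0.2],
  [0,[0.97,0,0],-0.34],
  [0,[0.97,0,0],-0.34],
  [0,[0.97,0,0],-0.34],
])

```text
time: 19.6
tcp_pos: [0.5027, 0.0011, 0.1414]
ee_rot: [-3.141, -0.0, 1.839]
force: [-1.1, -0.0, -2.1]
width: 0.12
grasp_force: 59.1
```

Call:
send_rows([
  [0,[0.3,0.09,0],-0.13],
  [0,[0.6,0.18,0],-0.26],
  [0,[0.89,0.27,0.03],-0.39],
  [0,[0.89,0.27,0.03],-0.39],
  [0,[0.89,0.27,0.03],-0.39],
])

```text
time: 20.1
tcp_pos: [0.5071, 0.1389, 0.1368]
ee_rot: [-3.141, 0.0, 2.143]
force: [-1.0, -0.7, -1.9]
width: 0.125
grasp_force: 59.1
```

```bash
python3 plan.py .5104,.1849,.11,122.4
```

```text
t 20.10 pos [0.5071 0.1389 0.1368] rot [-179.96    0.    122.76] F [-1.  -0.7 -1.9] w 0.125 g 59.1
.5104,.1849,.11,122.4 [0.246 0.185 0.178] 0.008
```

Call:
send_rows([
  [0,[0.12,0.09,0.09],0.008],
  [0,[0.246,0.185,0.18],0.008],
  [0,[0.246,0.185,0.26],0.008],
  [0,[0.246,0.185,0.3],0.008],
  [0,[0.246,0.185,0.3],0.008],
])

```text
time: 20.6
tcp_pos: [0.5102, 0.1837, 0.0915]
ee_rot: [-3.14, -0.0, 2.135]
force: [0.1, -0.7, -1.1]
width: 0.121
grasp_force: 59.1
```

```bash
python3 - <<'E'
from h import *
for i in range(4):
    b=optics.read_camera("side");s=robot.sense();print(np.round(s["tcp_pos"],4),np.degrees(s["ee_rot"]).round(2))
cv2.imwrite("pics/c7.png",cv2.resize(b[205:285,200:290,::-1],(675,600),interpolation=cv2.INTER_CUBIC))
E
python3 plan.py .5104,.1849,.07,122.4
```

```text
[0.5105 0.184  0.0921] [-179.96   -0.    122.31]
[0.5107 0.1842 0.0925] [1.8000e+02 1.0000e-02 1.2233e+02]
[0.5107 0.1845 0.0927] [1.7997e+02 2.0000e-02 1.2235e+02]
[0.5107 0.1847 0.0928] [1.7996e+02 2.0000e-02 1.2237e+02]
t 20.80 pos [0.5107 0.1847 0.0928] rot [1.7996e+02 2.0000e-02 1.2237e+02] F [ 0.   0.1 -0.3] w 0.127 g 59.1
.5104,.1849,.07,122.4 [ 0.002 -0.001  0.152] -0.001
```

View pics/c7.png

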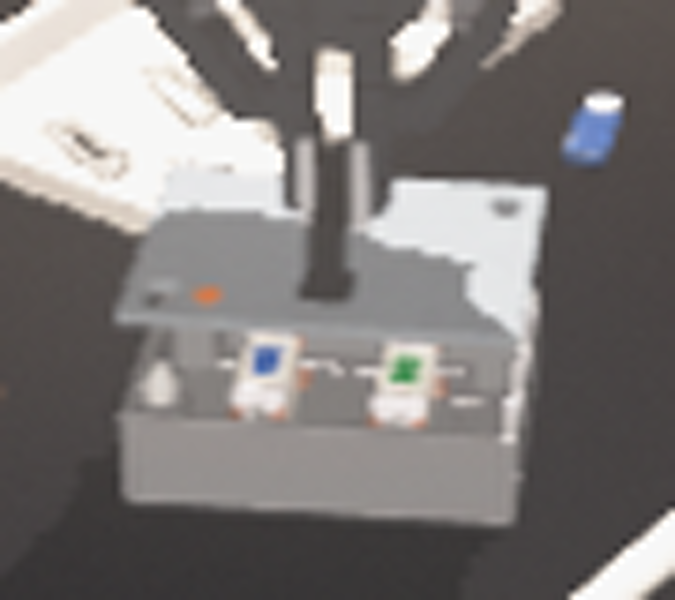

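The cover is level over the box at (330,260). The orange dot and large hole (155,297) are above the thick pin (160,380), with the fuses below. Lowering gently.

Call:
send_rows([
  [0,[0.001,-0.001,0.06],0],
  [0,[0.001,-0.001,0.11],0],
  [0,[0.001,-0.001,0.145],0],
  [0,[0.001,-0.001,0.165],0],
  [0,[0.001,-0.001,0.165],0],
])

```text
time: 21.3
tcp_pos: [0.5099, 0.1854, 0.0669]
ee_rot: [-3.141, -0.0, 2.137]
force: [-0.2, 0.5, -1.9]
width: 0.124
grasp_force: 59.1
```

Call:
send_rows([
  [0,[0,0,0.01],0],
  [0,[0,0,0.02],0],
  [0,[0,0,0.02],0],
])

```text
time: 21.6
tcp_pos: [0.5101, 0.1855, 0.0644]
ee_rot: [-3.142, 0.0, 2.137]
force: [-0.1, 0.3, -1.7]
width: 0.123
grasp_force: 59.1
```

Call:
send_rows([
  [0,[-0.003,0,0.01],0],
  [0,[-0.003,0,0.02],0],
  [0,[-0.003,0,0.03],0],
  [0,[-0.003,0,0.03],0],
])

```text
time: 22.0
tcp_pos: [0.5105, 0.1851, 0.0598]
ee_rot: [3.141, 0.0, 2.137]
force: [0.5, 0.7, -2.4]
width: 0.122
grasp_force: 59.0
```

Call:
send_rows([
  [0,[0,0,0.01],0],
  [0,[0,0,0.02],0],
  [0,[0,0,0.02],0],
])

```text
time: 22.3
tcp_pos: [0.5106, 0.1851, 0.0569]
ee_rot: [3.141, 0.0, 2.137]
force: [2.5, 1.1, -2.0]
width: 0.125
grasp_force: 59.1
```

Call:
send_rows([
  [0,[0,0,0.008],0],
  [0,[0,0,0.015],0],
  [0,[0,0,0.015],0],
])

```text
time: 22.6
tcp_pos: [0.5105, 0.1851, 0.0547]
ee_rot: [3.141, 0.0, 2.137]
force: [3.1, 1.7, -1.7]
width: 0.122
grasp_force: 59.1
```

Call:
send_rows([
  [0,[0,0,0.004],0],
  [0,[0,0,0.008],0],
  [0,[0,0,0.008],0],
])

```text
time: 22.9
tcp_pos: [0.5105, 0.1851, 0.0535]
ee_rot: [3.141, 0.0, 2.137]
force: [2.4, 1.2, -1.5]
width: 0.125
grasp_force: 59.1
```

Call:
send_rows([
  [0,[0,0,0.004],0],
  [0,[0,0,0.004],0],
])

```text
time: 23.1
tcp_pos: [0.5106, 0.1851, 0.0533]
ee_rot: [3.141, 0.0, 2.137]
force: [1.6, 0.2, 4.8]
width: 0.125
grasp_force: 60.0
```

Contact on the rim at the expected height, with a light force. Releasing.

Call:
send_rows([
  [0.5,[0,0,0],0],
  [0.5,[0,0,0],0],
  [0.5,[0,0,0],0],
  [0.5,[0,0,0],0],
])

```text
time: 23.5
tcp_pos: [0.5101, 0.185, 0.0528]
ee_rot: [-3.141, -0.0, 2.137]
force: [0.0, -0.3, 0.0]
width: 0.502
grasp_force: 0.0
```

Call:
send_rows([
  [0.5,[0,0,-0.1],0],
  [0.5,[0,0,-0.3],0],
  [0.5,[0,0,-0.6],0],
  [0.5,[0,0,-0.8],0],
  [0.5,[0,0,-0.8],0],
])

```text
time: 24.0
tcp_pos: [0.5117, 0.1854, 0.1767]
ee_rot: [3.136, 0.002, 2.137]
force: [0.4, 1.8, -0.0]
width: 0.502
grasp_force: 0.0
```

Call:
send_rows([
  [0.5,[-1,-0.6,0],0],
  [0.5,[-1,-0.6,0],0],
  [0.5,[-1,-0.6,0],0],
  [0.5,[-1,-0.6,0],0],
  [0.5,[-1,-0.6,0],0],
])

```text
time: 24.5
tcp_pos: [0.5146, 0.0074, 0.1721]
ee_rot: [-3.14, -0.0, 2.133]
force: [0.4, 0.5, 0.3]
width: 0.501
grasp_force: 0.0
```

```bash
python3 - <<'E'
from m import *
a=snap("top","pics/t8.png");b=snap("side","pics/s8.png")
o=np.zeros((400,800,3),np.uint8);o[:,:400]=cv2.resize(a[175:235,200:260,::-1],(400,400),interpolation=cv2.INTER_CUBIC);o[:,400:]=cv2.resize(b[215:290,200:275,::-1],(400,400),interpolation=cv2.INTER_CUBIC);cv2.imwrite("pics/c8.png",o)
for n in("top","side"):
    for l in("cover","hole_large","handle"): print(n,l,[(np.round(d["xyz"],4),round(d["confidence"],2)) for d in optics.spot_point(n,l)][:2])
E
```

```text
top cover [(array([0.5103, 0.1885, 0.0386]), 0.75), (array([0.4793, 0.1322, 0.039 ]), 0.35)]
top hole_large [(array([0.5417, 0.2465, 0.0414]), 0.86)]
top handle [(array([0.5122, 0.1858, 0.0654]), 0.87)]
side cover [(array([0.5079, 0.1899, 0.0408]), 0.78), (array([ 0.6455, -0.2712, -0.0015]), 0.53)]
side hole_large [(array([0.5376, 0.2464, 0.0381]), 0.71)]
side handle [(array([0.5094, 0.1887, 0.0664]), 0.89), (array([0.4842, 0.1341, 0.0359]), 0.56)]
```

View pics/c8.png

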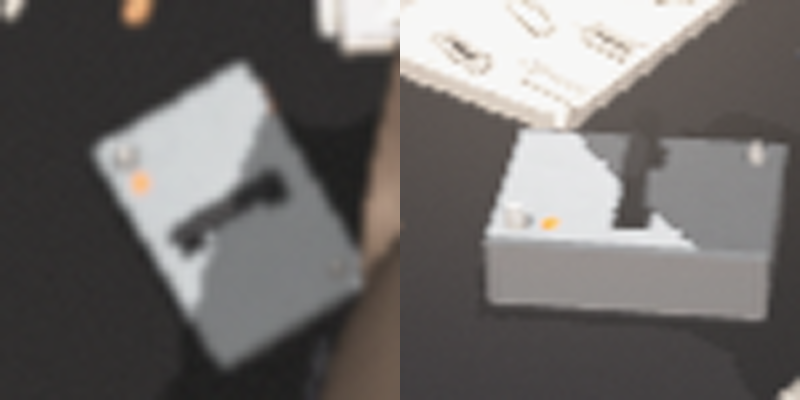

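The cover is flush on the rim, with both pins through it (top (125,155) and (338,265)) and the orange dot in its original corner. Handing in.

```bash
python3 -c "
from workcell import order
print(order.hand_in())"
```

```text
the job is handed in; nothing more can be done
None
```

Job handed in at about 25 s (no verdict returned): the last pictures show the spare fuse down in the once-empty contacts and the cover flush on both pins, same way round as before.

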